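# Seat a pipe in the drill jig and clamp it with the knob under its table

### The job

Get the white pipe ready for drilling: slide it to the right along the drill jig's saddles until its end rests against the stop, without ramming it. Then clamp it there by turning the spoked knob under the jig's table, by feel: it must grip the pipe, but only finger-tight so that the thin pipe is not crushed. Let go of everything at the end and leave the loose grey tee beside the jig where it lies.

Things in the scene. Friction and masses are not known exactly. Their poses are not given: they have to be found in the camera images.
- jig: Drill jig fixed to the bench, front towards the robot. Origin: on the bench, on the clamp screw's axis; x to its back, y to the robot's left along the pipe, z up. Aluminium table on two end legs (inner faces y +-87 mm, feet to y +-110), open in front below. On it two vee saddles (y -70 to -30 and 30 to 60, 48 wide, tops 91 mm high) in which the pipe lies along y, axis 95 mm above the bench, x 0
- table_front (a point): Middle of the front edge of the table's top face, jig x -34 mm, 68 mm above the bench. The table is 12 mm thick (underside at 56 mm), 70 deep and 196 long
- stud_top (a point): Centre of the bush plate's frame at its highest level, 140 mm above the bench: a steel plate with a drill bush and an inverted vee beneath bridges the pipe (x +-34, y +-24 mm, top about 130 mm high) on four studs. The plate's height differs by up to 2 mm from start to start (set by the stud nuts)
- pipe: White plastic pipe offcut, 32 mm diameter, 140 long, about 60 g, lying loose in the saddles under the bush plate. Origin on its skin at mid length (underneath at the start), y along its axis. It starts 16 to 38 mm short of the stop: its left end stands out at jig y 80 to 102 mm; when home that end is at y 64 mm. It slides with under 1 N
- pipe_end (a point): Centre of the pipe's right-hand end face (the end towards the stop), on its axis
- stop: End stop on the right end of the jig's table: steel plate 40 wide, its top 120 mm above the bench, with a round button facing the pipe's end. Its frame is the jig's (origin on the bench at the screw's axis)
- stop_face (a point): Centre of the stop button's face, on the pipe's axis, at jig y -76 mm: the pipe's end rests here when home
- knob (a joint): Angle (rad) of the clamp screw's knob under the table. Grows as it tightens: counter-clockwise from above, so the front spokes move to the robot's right. Rises 8 mm a turn, stays where left. At 0 a spoke points straight to the front (jig -x); starts -0.5 to 0.5. How far it turns until it grips differs (0.5 to 3.3 rad): only feel tells; from first grip to crushing is about 0.8 rad
- spoke_end (a point): Outer end of one of the knob's six spokes (the one pointing to the front at angle 0): straight level steel rods 11 mm thick, 60 degrees apart on a black hub, 84 mm long from the axis, 34 mm above the bench. The front ones stand out up to 50 mm before the table and can be pushed sideways by a fingertip from above
- screw_axis (a point): Point on the knob's vertical axis at the spokes' height, 34 mm above the bench. Pushed squarely 70 mm from it, a spoke takes about 1 N while the screw is free, 2 N when the pipe begins to be gripped (20 N), 4 N when finger-tight (some 50 N on the pipe) and 6 N when the pipe is crushed (80 N)
- screw_tip: Rubber-faced disc, 40 mm across, on top of the clamp screw under the middle of the pipe; it turns and rises with the knob and lifts the pipe up to 3 mm against the bush plate. Origin on the screw's axis at the spokes' height, not at the disc
- grey_tee: Loose grey plastic pipe tee, 67 x 92 x 42 mm, lying on the bench to the right of the jig; not to be disturbed. Origin: centre of its underside

How it is judged:
On the way, in this order (a step that is already met when the one before it is completed fails the run):
1. the pipe's end rests against the stop while the clamp is still loose (y of pipe_end in the frame of jig below -0.0745 m and contact force between screw_tip and pipe below 4 N), for 0.2 s.
2. the clamp screw grips the pipe against the bush plate (contact force between screw_tip and pipe above 20 N), for 0.2 s.
At the end, for the whole second after the job is handed in: The pipe lies still with its end within 2 mm of the stop, the clamp screw's disc presses on it with more than 20 N, and the grey tee is within 30 mm of where it lay (y of pipe_end in the frame of jig below -0.074 m and contact force between screw_tip and pipe above 20 N and linear speed of pipe below 0.01 m/s and distance of grey_tee from where it was at the start of the episode below 0.03 m); the robot touches nothing.
It fails at once if the pipe is crushed by the clamp screw (contact force between screw_tip and pipe above 80 N).
It fails at once if the pipe is rammed into the stop (contact force between pipe and stop above 35 N).
It fails at once if the grey tee is knocked away (distance of grey_tee from where it was at the start of the episode above 0.03 m).
It also fails if it takes over 72 s, if anything falls off the work surface, if the arm or the gripper's body presses on something with over 40 N, if the wrist force passes 120 N, or if a joint passes its speed limit or range.

### The arm

A 6-joint arm with a two-finger parallel gripper is mounted at the origin on the work surface; the furniture and walls round the work are solid. World frame = base frame: x ahead of the robot, y to its left, z up, the work surface at z = 0. Lengths are in m, angles in rad, forces in N, time in s.
With the tool pointing down it reaches from about 0.275 to 0.725 m from the base axis. Payload 15.9 kg.
Tool frame: the origin (TCP) lies between the finger pads; the fingertips stand 8 mm ahead of it and the grasp point (between the pads) lies 11 mm behind it (r.tip_extent is the distance from the TCP to the fingertips, in m); z points along the fingers, y is the direction in which the jaws open and shut (so a half turn about z gives the same grasp; the last joint's range is limited). The gripper opens to 85 mm and grips with 20 to 120 N. Pads are 22 mm wide; open, the fingers measure 114 mm over their backs; the gripper's body (76 mm by 85 mm) begins 54 mm behind the grasp point. The pads swing forward as they close: fully open they stand 13 mm farther back than shut.
Start: joints at [1.319, 0.213, -0.034, 1.323, 0, 1.571], TCP at [0.125, 0.484, 0.239] pointing down, gripper open.
Joint ranges: [-2.98, 2.98], [-0.74, 1.72], [-1.14, 1.35], [-2.1, 2.04], [-1.57, 1.44], [-3.14, 3.14]. Speed limits (rad/s): [1.89, 1.89, 2.39, 2.57, 3.14, 3.14].

### API

Orientations are given as a unit quaternion [w, x, y, z].
In Python, from bench import r gives the robot as it stands. The module is installed in compiled form; this text tells all that it offers.
- The arm moves only by the tool carry_out, never from a script. Its argument "targets" is a list of rows, each a list of 7 numbers: the shift along the tool's x, y, z in cm, then the turn, a rotation vector about the tool's x, y, z in rad, then the opening in per cent of the stroke, from 0 (shut) to 100 (fully open). A call has 1 to 20 rows; each row shifts and turns the pose as measured when the row begins, along the tool's axes as they then stand; what a row does not reach is not made up. A row lasts 1/10 s, in which the tool goes at most 50 mm and 8.59 degrees, less where a joint would pass 70% of its speed; a pose out of reach is approached as far as the arm can. A call with a gripper value outside its range is refused whole. The fingers move at their own pace and stop on an object; "force" is the grip in N (left out, the last holds). Time passes only in rows, so rows that do not move let the fingers close. It gives the time, the measured TCP pose, the force and the opening at its end, in the units of the state.
- r.get_state(): the state, without advancing time (a new reading comes with each control period).
- r.camera(name): name is "side" or "top" or "wrist"; returns the picture (384x512x3 uint8, red, green, blue); there is no depth.
- r.calibration(name): a dict with "mtx" (3x3 intrinsics, pixels), "view" (4x4, takes a point from world to camera coordinates). Camera axes: x right, y up, looking along -z (the intrinsics and any distortion apply to the point x, -y, -z); pixel columns grow to the right and rows downward; lengths in m; the calibration is good to about 2 mm. A picture is of the moment at which its call begins: read the wrist's pose just before it. calibration takes no time and is no camera call; for the wrist camera it gives the pose at the moment of the call.
- r.sign_off(): hands the job in, once; it reports no verdict.
The state is a dict: "time_s": time; "qpos": joint angles; "joint_velocities": joint speeds; "joint_torque": joint torques, N m; "position": TCP position; "tcp_rot": TCP orientation; "contact_force": force on the tool from outside, world axes, zero at the start; "moment": the same for the moment, N m; "opening": opening from 0.0 (shut) to 1.0 (fully open).
Only numpy, scipy, OpenCV 4.12 (cv2) and the standard library are available. Lean on these libraries where they do the work, as an engineer would, in place of code of your own. Each camera call takes 0.05 s, during which the arm holds its last target. There are 200 camera calls.

## Working session

There is one attempt and no reset: what is moved stays moved. The work goes in short steps, Python scripts to look and compute and a tool call to move; the robot and the scene stay as the last step left them, time stands still between calls to the robot, and variables do not carry over. Pictures are saved under pics/ and viewed, about 8 in all and at most 12, crops included, and the job is handed in when it is done.

Besides the shell and the picture viewer there is one more tool, called after ">>>" in YAML: its name, and indented under it one key for each argument. carry_out: Moves the arm, as the interface text tells. Its arguments: {"type":"object","properties":{"targets":{"type":"array","items":{"type":"array","items":{"type":"number"}}},"force":{"type":"number"}},"required":["targets"]}

```bash
mkdir -p pics; python3 - <<'E'
from bench import r
import cv2,numpy as np
np.set_printoptions(precision=4,suppress=True)
s=r.get_state();print(s['time_s'],s['position'],s['tcp_rot'],s['contact_force'],r.tip_extent)
for n in("top","side"):
    im=r.camera(n);cv2.imwrite(f"pics/{n}0.png",im[:,:,::-1])
    c=r.calibration(n);print(n,{k:np.array(v) for k,v in c.items()})
a=cv2.imread("pics/top0.png");cv2.imwrite("pics/top0b.png",cv2.resize(a,(800,600)))
E
```

```text
0.0 [0.1245 0.4839 0.2388] [-0.0001  0.1255  0.9921 -0.0006] [-0.3433 -0.6443  0.7718] 0.008
top {'mtx': array([[405.4757,   0.    , 247.9958],
       [  0.    , 405.4757, 195.5523],
       [  0.    ,   0.    ,   1.    ]]), 'view': array([[ 0.0158, -0.9999,  0.0003,  0.071 ],
       [ 0.9941,  0.0157,  0.1077, -0.5302],
       [-0.1076, -0.0014,  0.9942, -0.8947],
       [ 0.    ,  0.    ,  0.    ,  1.    ]])}
side {'mtx': array([[352.0472,   0.    , 260.9948],
       [  0.    , 352.0472, 194.4903],
       [  0.    ,   0.    ,   1.    ]]), 'view': array([[-0.9509, -0.3084,  0.0259,  0.5046],
       [ 0.1593, -0.416 ,  0.8953, -0.16  ],
       [-0.2653,  0.8555,  0.4447, -0.8294],
       [ 0.    ,  0.    ,  0.    ,  1.    ]])}
```

View pics/top0b.png

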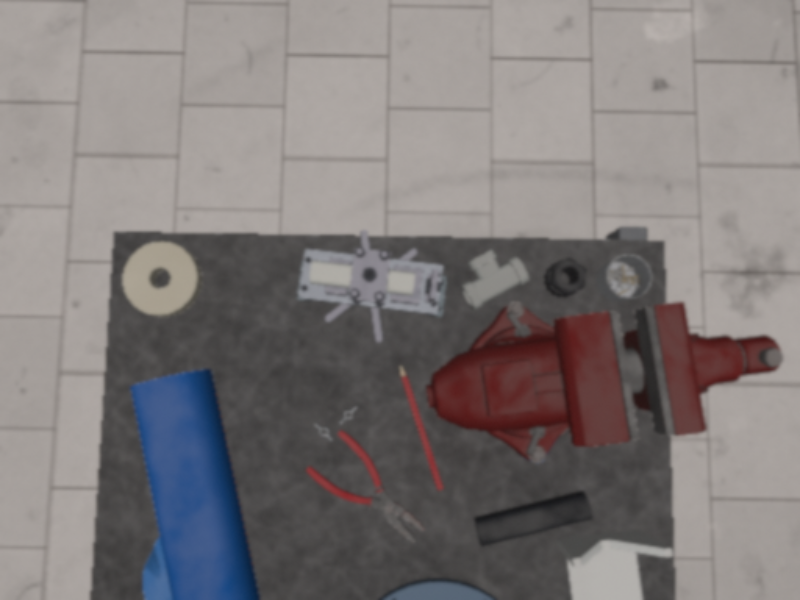

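View pics/side0.png

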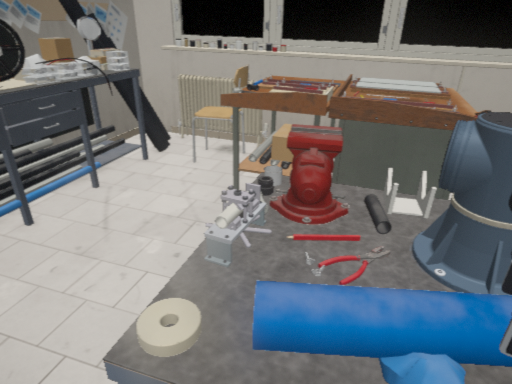

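```bash
cat > h.py <<'E'
from bench import r
import cv2,numpy as np
np.set_printoptions(precision=4,suppress=True)
def ray(c,u,v,z):
    K=np.array(c['mtx']);V=np.array(c['view']);R=V[:3,:3];o=-R.T@V[:3,3]
    d=np.linalg.solve(K,[u,v,1]);d=R.T@(d*[1,-1,-1])
    return o+d*(z-o[2])/d[2]
def proj(c,p):
    V=np.array(c['view']);q=V[:3,:3]@p+V[:3,3];q=np.array(c['mtx'])@(q*[1,-1,-1]);return q[:2]/q[2]
E
python3 - <<'E'
from h import *
a=cv2.imread("pics/top0.png");b=a[140:225,180:345]
cv2.imwrite("pics/crop1.png",cv2.resize(b,None,fx=4.8,fy=4.8,interpolation=cv2.INTER_CUBIC))
b=cv2.imread("pics/side0.png")[175:275,195:295]
cv2.imwrite("pics/crop2.png",cv2.resize(b,None,fx=6,fy=6,interpolation=cv2.INTER_CUBIC))
E
```

```text
(no output)
```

View pics/crop1.png

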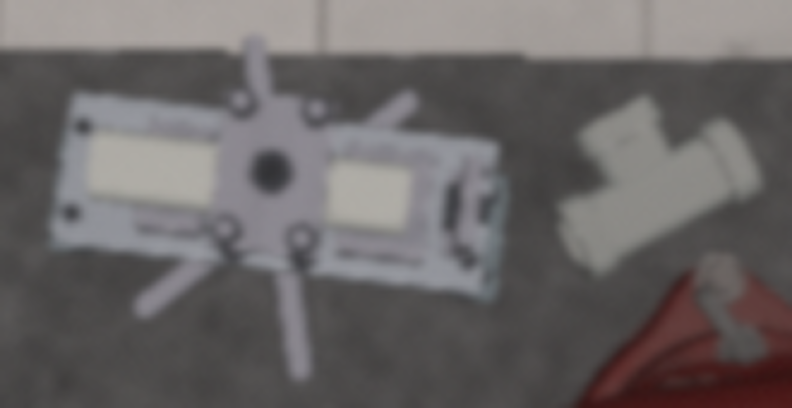

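View pics/crop2.png

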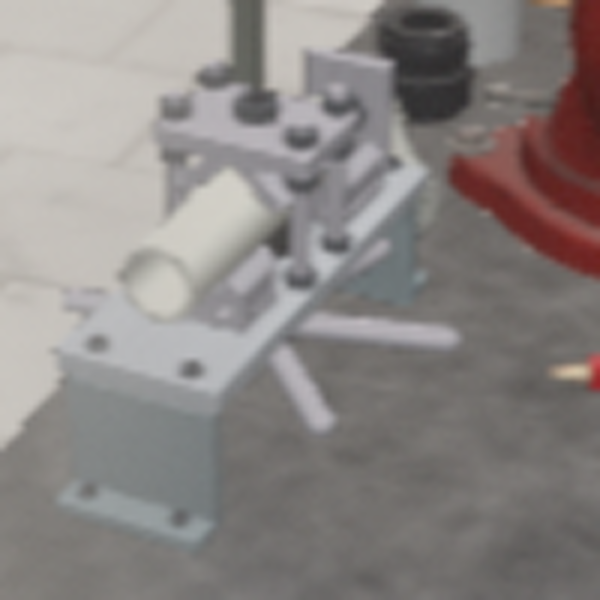

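```bash
python3 - <<'E'
from h import *
c=r.calibration("top")
f=lambda x,y,z:ray(c,180+(x+.5)/4.8-.5,140+(y+.5)/4.8-.5,z)
P=dict(bush=(270,171,.134),FL=(52,245,.068),FR=(492,298,.068),BL=(72,93,.068),BR=(500,143,.068),pl=(88,166,.095),pr=(410,197,.095),s0=(300,381,.034),s1=(137,310,.034),sb=(254,38,.034),tee=(585,215,.02))
W={k:f(*v) for k,v in P.items()}
for k in W:print(k,W[k])
ctr=(W['FL']+W['FR']+W['BL']+W['BR'])/4;print('ctr',ctr)
for a,b in (('FR','FL'),('BR','BL'),('pr','pl')):
    d=W[b]-W[a];print(np.linalg.norm(d),np.degrees(np.arctan2(d[0],d[1])))
yd=W['FL']-W['FR']+W['BL']-W['BR'];yd[2]=0;yd/=np.linalg.norm(yd);xd=np.array([yd[1],-yd[0],0])
o=W['bush'];print('x',xd,'y',yd)
for k in W:print(k,(W[k]-o)@xd,(W[k]-o)@yd)
cs=r.calibration("side")
g=lambda x,y,z:ray(cs,195+(x+.5)/6-.5,175+(y+.5)/6-.5,z)
for n,v in dict(s0=(455,337,.034),s1=(322,425,.034),pl=(157,285,.095),bush=(255,100,.134),FL=(215,390,.068)).items():
    w=g(*v);print('side',n,w,(w-o)@xd,(w-o)@yd)
E
```

```text
bush [0.5586 0.1045 0.134 ]
FL [0.5335 0.205  0.068 ]
FR [0.5125 0.0049 0.068 ]
BL [0.6038 0.1981 0.068 ]
BR [0.5837 0.0017 0.068 ]
pl [0.5658 0.1863 0.095 ]
pr [0.5542 0.0437 0.095 ]
s0 [0.4752 0.0918 0.034 ]
s1 [0.5074 0.169  0.034 ]
sb [0.6386 0.1166 0.034 ]
tee [ 0.5577 -0.0435  0.02  ]
ctr [0.5584 0.1024 0.068 ]
0.20126749921502465 5.998119473268692
0.19738381091345 5.848146210612205
0.14312010524782948 4.64817241750789
x [ 0.9947 -0.1032  0.    ] y [0.1032 0.9947 0.    ]
bush 0.0 0.0
FL -0.035352503391904135 0.09745609078442008
FR -0.03561334872299711 -0.10381123940104046
BL 0.035300886639994096 0.0977620021258603
BR 0.035561731971087064 -0.09962163643222748
pl -0.0013310750547545545 0.08214760742736574
pr 0.0018552318614011372 -0.06093702478163789
s0 -0.08165931148734408 -0.02124488412482112
s1 -0.05763032015591845 0.05892284684967641
sb 0.07832473302343052 0.02030206705793468
tee 0.014405247584915836 -0.14727316575317465
side s0 [0.479  0.0868 0.034 ] -0.07731773024668907 -0.025794311871158694
side s1 [0.509  0.1647 0.034 ] -0.05559399514864038 0.05476993237781617
side pl [0.5673 0.1842 0.095 ] 0.0004328242267852877 0.08017548660255894
side bush [0.5613 0.1004 0.134 ] 0.0030576061798582377 -0.0038014692413043598
side FL [0.5366 0.2036 0.068 ] -0.03213285288059811 0.09631887571210307
```

>>> carry_out:
  targets:
    - [0, 0, 0, 0, 0, -0.074, 0]
    - [0, 0, 0, 0, 0, -0.074, 0]
    - [-3.37, -1.5, 0.4, 0, 0, 0, 0]
    - [-3.37, -1.5, 0.4, 0, 0, 0, 0]
    - [-3.37, -1.5, 0.4, 0, 0, 0, 0]
    - [-3.37, -1.5, 0.4, 0, 0, 0, 0]
    - [-3.37, -1.5, 0.4, 0, 0, 0, 0]
    - [-3.37, -1.5, 0.4, 0, 0, 0, 0]
    - [-3.37, -1.5, 0.4, 0, 0, 0, 0]
    - [-3.37, -1.5, 0.4, 0, 0, 0, 0]
    - [-3.37, -1.5, 0.4, 0, 0, 0, 0]
    - [-3.37, -1.5, 0.4, 0, 0, 0, 0]
    - [0, 0, 0, 0, 0, 0, 0]

```text
time_s: 1.4
position: [0.4556, 0.2931, 0.1933]
tcp_rot: [-0.002, 0.047, 0.999, -0.003]
contact_force: [-0.7, 0.3, -0.6]
opening: 0.002
```

```bash
cat >> h.py <<'E'
from scipy.spatial.transform import Rotation as Ro
O=np.array([.559,.1035,0]);X=np.array([.9947,-.1032,0]);Y=np.array([.1032,.9947,0]);J=np.array([X,Y,[0,0,1]])
def st():
    s=r.get_state();q=s['tcp_rot'];R=Ro.from_quat([q[1],q[2],q[3],q[0]]).as_matrix()
    p=J@(np.array(s['position'])-O)
    print('t',round(s['time_s'],2),'jig mm',p*1e3,'F jig',J@np.array(s['contact_force']),'open',round(s['opening'],3))
    return p,R
def to(p,tilt=0):
    """tool-frame delta (cm) + rotvec to jig position p, tool y along jig y, tilt = lean back (rad)"""
    p0,R=st();c,s=np.cos(tilt),np.sin(tilt)
    T=J.T@np.array([[-c,0,s],[0,1,0],[-s,0,-c]])
    print('rot',Ro.from_matrix(R.T@T).as_rotvec(),'shift(now axes)',R.T@J.T@(np.array(p)-p0)*100,'shift(final axes)',T.T@J.T@(np.array(p)-p0)*100)
E
python3 -c "
from h import *
to([0,.115,.093])
im=r.camera('wrist');cv2.imwrite('pics/w1.png',im[:,:,::-1])"
```

```text
t 1.4 jig mm [-122.4327  177.941   193.3163] F jig [-0.7683  0.2702 -0.5889] open 0.002
rot [-0.0064 -0.0039  0.01  ] shift(now axes) [-12.2193  -6.3527  10.0246] shift(final axes) [-12.2442  -6.2946  10.0316]
```

View pics/w1.png

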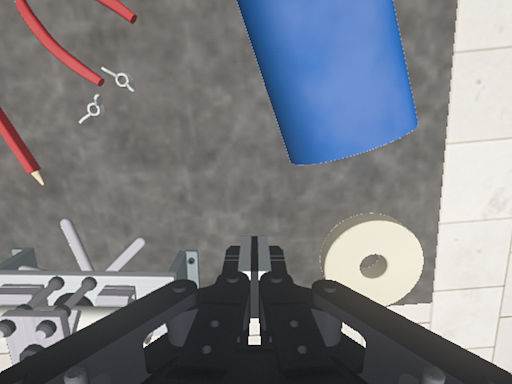

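>>> carry_out:
  targets:
    - [-3.1, -1.2, 1, -0.006, -0.004, 0.01, 0]
    - [-3.1, -1.2, 1, 0, 0, 0, 0]
    - [-3.1, -1.2, 1, 0, 0, 0, 0]
    - [-3.1, -1.2, 1, 0, 0, 0, 0]
    - [0, 0, 2, 0, 0, 0, 0]
    - [0, 0, 2, 0, 0, 0, 0]
    - [0, 0, 2, 0, 0, 0, 0]
    - [0, 0, 0, 0, 0, 0, 0]

```text
time_s: 2.25
position: [0.5721, 0.2366, 0.09]
tcp_rot: [-0.001, 0.049, 0.999, 0.001]
contact_force: [-0.6, 0.1, 0.1]
opening: 0.002
```

```bash
python3 -c "
from h import *
to([0,.1,.093])
im=r.camera('side');cv2.imwrite('pics/s1.png',cv2.resize(im[150:300,150:350,::-1],None,fx=4,fy=4,interpolation=2))"
```

```text
t 2.25 jig mm [ -0.6707 133.7767  89.9575] F jig [-0.6257  0.065   0.1091] open 0.002
rot [ 0.0012 -0.0028  0.0057] shift(now axes) [-0.047  -3.3778 -0.3085] shift(final axes) [-0.0671 -3.3779 -0.3043]
```

View pics/s1.png

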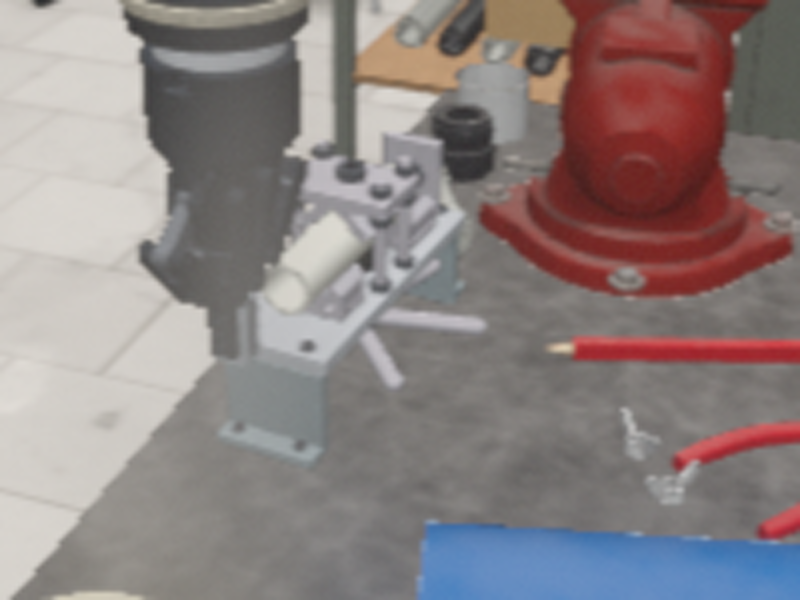

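>>> carry_out:
  targets:
    - [0, -1, -0.4, 0, 0, 0, 0]
    - [0, -1, -0.2, 0, 0, 0, 0]
    - [0, -0.7, 0, 0, 0, 0, 0]
    - [0, -0.3, 0, 0, 0, 0, 0]
    - [0, -0.3, 0, 0, 0, 0, 0]
    - [0, -0.3, 0, 0, 0, 0, 0]
    - [0, 0, 0, 0, 0, 0, 0]

```text
time_s: 3.0
position: [0.5702, 0.1991, 0.1033]
tcp_rot: [0.002, 0.048, 0.999, 0.002]
contact_force: [-1.0, -0.2, -0.6]
opening: 0.0
```

```bash
python3 -c "
from h import *
to([0,.0785,.096])
im=r.camera('top');cv2.imwrite('pics/t1.png',cv2.resize(im[140:225,180:345,::-1],None,fx=4.8,fy=4.8,interpolation=2))"
```

```text
t 3.0 jig mm [  1.3242  96.2069 103.3149] F jig [-0.9617 -0.2506 -0.6389] open 0.0
rot [0.0048 0.0045 0.0065] shift(now axes) [ 0.1472 -1.7733  0.7224] shift(final axes) [ 0.1324 -1.7708  0.7315]
```

View pics/t1.png

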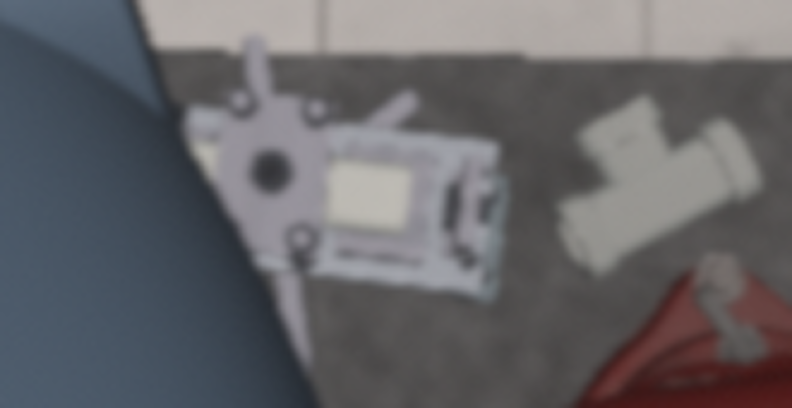

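>>> carry_out:
  targets:
    - [0, 0.2, 0.6, 0, 0, 0.006, 0]
    - [0, -0.3, 0, 0, 0, 0, 0]
    - [0, -0.2, 0, 0, 0, 0, 0]
    - [0, -0.2, 0, 0, 0, 0, 0]
    - [0, -0.2, 0, 0, 0, 0, 0]
    - [0, -0.2, 0, 0, 0, 0, 0]
    - [0, -0.2, 0, 0, 0, 0, 0]
    - [0, -0.2, 0, 0, 0, 0, 0]

```text
time_s: 3.85
position: [0.5687, 0.1862, 0.0962]
tcp_rot: [0.002, 0.051, 0.999, 0.002]
contact_force: [-0.1, -0.5, -0.5]
opening: 0.001
```

```bash
cat >> h.py <<'E'
def pend():
    """pipe right end in jig mm from the top view"""
    c=r.calibration('top');a=r.camera('top')[:,:,::-1];h=cv2.resize(a[140:225,180:345],None,fx=4.8,fy=4.8,interpolation=2)
    row=h[185:205].astype(int).mean(0);sat=row[:,2]-row[:,0]
    i=[k for k in range(335,460) if sat[k]>8];k=max(i) if i else 0
    w=ray(c,180+(k+.5)/4.8-.5,140+195.5/4.8-.5,.095);print('end px',k,'jig',J@(w-O)*1e3,'sat',sat[335:480:6].round())
    return h
E
python3 -c "
from h import *
to([0,.0785,.096])
pend()"
```

```text
t 3.85 jig mm [ 1.1048 83.2653 96.2206] F jig [-0.071  -0.4644 -0.5489] open 0.001
rot [0.0051 0.0038 0.0011] shift(now axes) [ 0.1111 -0.4765  0.0192] shift(final axes) [ 0.1105 -0.4766  0.0221]
end px 428 jig [  3.2027 -67.824   95.    ] sat [ 9. 10. 10.  9.  9.  9. 10.  9.  9.  9.  9.  9.  9. 10.  9.  9.  6.  0.
 -5. -5. -4. -4. -3. -4. -5.]
```

>>> carry_out:
  targets:
    - [0, -0.15, 0, 0, 0, 0, 0]
    - [0, -0.15, 0, 0, 0, 0, 0]
    - [0, -0.15, 0, 0, 0, 0, 0]

```text
time_s: 4.2
position: [0.5682, 0.1813, 0.0963]
tcp_rot: [0.002, 0.051, 0.999, 0.003]
contact_force: [1.0, 11.8, 1.0]
opening: -0.003
```

```bash
python3 -c "
from h import *
st();pend()"
```

```text
t 4.2 jig mm [ 1.1378 78.3491 96.2502] F jig [-0.1855 11.8342  0.9679] open -0.003
end px 442 jig [  3.9385 -73.9668  95.    ] sat [ 9.  9.  9. 10. 10.  9. 10. 10.  9.  9.  9.  9.  9.  9.  9. 10.  9.  9.
  8.  3. -2. -4. -4. -4. -5.]
```

>>> carry_out:
  targets:
    - [0, -0.1, 0, 0, 0, 0, 0]
    - [0, -0.1, 0, 0, 0, 0, 0]

```text
time_s: 4.45
position: [0.5686, 0.1813, 0.0968]
tcp_rot: [0.003, 0.051, 0.999, 0.005]
contact_force: [0.1, 9.4, 0.4]
opening: 0.001
```

>>> carry_out:
  targets:
    - [0, -0.1, 0, 0, 0, 0, 0]

```text
time_s: 4.55
position: [0.5688, 0.1814, 0.0971]
tcp_rot: [0.003, 0.05, 0.999, 0.006]
contact_force: [1.3, 7.8, 0.5]
opening: 0.001
```

```bash
python3 -c "
from h import *
st();pend()"
```

```text
t 4.55 jig mm [ 1.7086 78.4591 97.1129] F jig [0.5257 7.9297 0.5188] open 0.001
end px 442 jig [  3.9385 -73.9668  95.    ] sat [10.  9. 10. 10. 10. 10. 10.  9.  9.  9.  9.  9. 10.  9.  9. 10. 10.  9.
  8.  2. -3. -4. -4. -4. -5.]
```

>>> carry_out:
  targets:
    - [0, 0.5, 0, 0, 0, 0, 0]
    - [0, 1, 0, 0, 0, 0, 0]
    - [0, 1, -2, 0, 0, 0, 0]
    - [0, 0, -4, 0, 0, 0, 0]
    - [3, -1, -1.5, 0, 0, 0, 0]
    - [4, -2, 0, 0, 0, 0, 0]
    - [4, -2, 0, 0, 0, 0, 0]
    - [3, -1, 0, 0, 0, 0, 0]
    - [0, 0, 0, 0, 0, 0, 0]

```text
time_s: 5.5
position: [0.4213, 0.1626, 0.1729]
tcp_rot: [0.003, 0.05, 0.999, 0.005]
contact_force: [1.3, 0.6, 0.1]
opening: 0.0
```

```bash
python3 -c "
from h import *
to([-.115,.018,.15],.44);pend()"
```

```text
t 5.5 jig mm [-143.0453   44.5393  172.9483] F jig [1.2606 0.7818 0.0731] open 0.0
rot [ 0.0115 -0.4344  0.0017] shift(now axes) [-2.7809 -2.6902  2.2816] shift(final axes) [-1.5601 -2.6541  3.2709]
end px 438 jig [  3.7283 -72.2117  95.    ] sat [ 9.  9.  8.  9.  9.  9.  8.  8.  8.  8.  8.  9.  8.  8.  8.  8.  8.  8.
  6.  2. -2. -3. -4. -3. -4.]
```

>>> carry_out:
  targets:
    - [0, -0.9, 0, 0.01, -0.145, 0, 0]
    - [0, -0.9, 0, 0, -0.145, 0, 0]
    - [0, -0.9, 0, 0, -0.145, 0, 0]
    - [0, 0, 0, 0, 0, 0, 0]

```text
time_s: 5.95
position: [0.4217, 0.136, 0.1692]
tcp_rot: [0.223, 0.049, 0.974, -0.013]
contact_force: [0.1, 0.0, -1.0]
opening: 0.003
```

```bash
python3 -c "
from h import *
to([-.085,.018,.07],.44);to([-.058,.018,.035],.44)"
```

```text
t 5.95 jig mm [-139.8912   18.1964  169.1864] F jig [ 0.0754  0.012  -1.0302] open 0.003
rot [-0.0016  0.0101  0.0025] shift(now axes) [-0.6277 -0.0035 11.319 ] shift(final axes) [-0.7419 -0.0196 11.3121]
t 5.95 jig mm [-139.8912   18.1964  169.1864] F jig [ 0.0754  0.012  -1.0302] open 0.003
rot [-0.0016  0.0101  0.0025] shift(now axes) [-1.5363  0.001  15.645 ] shift(final axes) [-1.6942 -0.0196 15.6289]
```

>>> carry_out:
  targets:
    - [-0.8, 0, 2, 0, 0, 0, 0]
    - [-0.8, 0, 3, 0, 0, 0, 0]
    - [0, 0, 3, 0, 0, 0, 0]
    - [0, 0, 3, 0, 0, 0, 0]
    - [0, 0, 2, 0, 0, 0, 0]
    - [0, 0, 1, 0, 0, 0, 0]
    - [0, 0, 0, 0, 0, 0, 0]

```text
time_s: 6.65
position: [0.5077, 0.1341, 0.0495]
tcp_rot: [0.222, 0.048, 0.974, -0.01]
contact_force: [-0.4, 0.6, 0.1]
opening: 0.001
```

```bash
cat >> h.py <<'E'
def feel(n=4):
    F=[];
    for i in range(n):
        s=r.get_state();F.append(J@np.array(s['contact_force']));im=r.camera('side')
    print('F mean',np.mean(F,0),'sd',np.std(F,0));return im
E
python3 -c "
from h import *
to([-.058,.018,.034],.44);im=feel()
cv2.imwrite('pics/s2.png',cv2.resize(im[150:300,150:350,::-1],None,fx=4,fy=4,interpolation=2))"
```

```text
t 6.65 jig mm [-54.2177  25.1525  49.5243] F jig [-0.4794  0.5866  0.1395] open 0.001
rot [0.0048 0.0091 0.003 ] shift(now axes) [ 1.0168 -0.7181  1.2309] shift(final axes) [ 1.0035 -0.7153  1.2435]
F mean [-0.443  -0.0061  0.495 ] sd [0.2034 0.3902 0.4017]
```

View pics/s2.png

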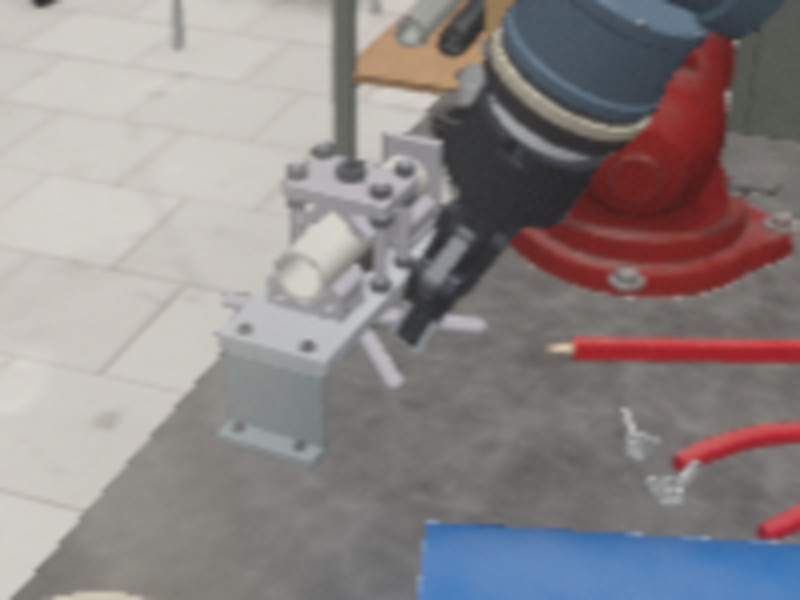

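>>> carry_out:
  targets:
    - [0.5, -0.4, 0.4, 0, 0.009, 0, 0]
    - [0.5, -0.4, 0.5, 0, 0, 0, 0]
    - [0, 0, 0.3, 0, 0, 0, 0]
    - [0, -0.5, 0, 0, 0, 0, 0]
    - [0, -0.5, 0, 0, 0, 0, 0]
    - [0, -0.5, 0, 0, 0, 0, 0]
    - [0, -0.5, 0, 0, 0, 0, 0]

```text
time_s: 7.55
position: [0.501, 0.1058, 0.0376]
tcp_rot: [0.221, 0.048, 0.974, -0.008]
contact_force: [0.6, 1.6, 0.4]
opening: 0.003
```

```bash
python3 -c "
from h import *
to([-.058,-.03,.034],.44)"
```

```text
t 7.55 jig mm [-57.9421  -3.6895  37.593 ] F jig [0.4562 1.6146 0.4263] open 0.003
rot [0.0086 0.0059 0.0034] shift(now axes) [ 0.1691 -2.6333  0.2991] shift(final axes) [ 0.1583 -2.6313  0.3226]
```

>>> carry_out:
  targets:
    - [0.1, -0.4, 0.3, 0, 0, 0, 0]
    - [0, -0.4, 0, 0, 0, 0, 0]

```text
time_s: 7.75
position: [0.5012, 0.0971, 0.0349]
tcp_rot: [0.222, 0.048, 0.974, -0.007]
contact_force: [-0.2, 1.3, 0.2]
opening: -0.001
```

>>> carry_out:
  targets:
    - [0, -0.4, 0, 0, 0, 0, 0]
    - [0, -0.4, 0, 0, 0, 0, 0]

```text
time_s: 7.95
position: [0.5003, 0.0884, 0.0346]
tcp_rot: [0.222, 0.048, 0.974, -0.007]
contact_force: [0.1, 1.8, 0.3]
opening: -0.002
```

>>> carry_out:
  targets:
    - [0, -0.4, 0, 0, 0, 0, 0]
    - [0, -0.4, 0, 0, 0, 0, 0]

```text
time_s: 8.15
position: [0.4992, 0.0798, 0.0344]
tcp_rot: [0.221, 0.048, 0.974, -0.007]
contact_force: [0.6, 2.4, -0.0]
opening: 0.001
```

```bash
python3 -c "
from h import *
to([-.058,-.03,.034],.44);im=r.camera('top')
cv2.imwrite('pics/t3.png',cv2.resize(im[140:225,180:345,::-1],None,fx=4.8,fy=4.8,interpolation=2))"
```

```text
t 8.15 jig mm [-57.0017 -29.7687  34.4157] F jig [ 0.3897  2.427  -0.0327] open 0.001
rot [0.0092 0.0066 0.003 ] shift(now axes) [ 0.1081 -0.0228 -0.0058] shift(final axes) [ 0.108  -0.0231 -0.0049]
```

View pics/t3.png

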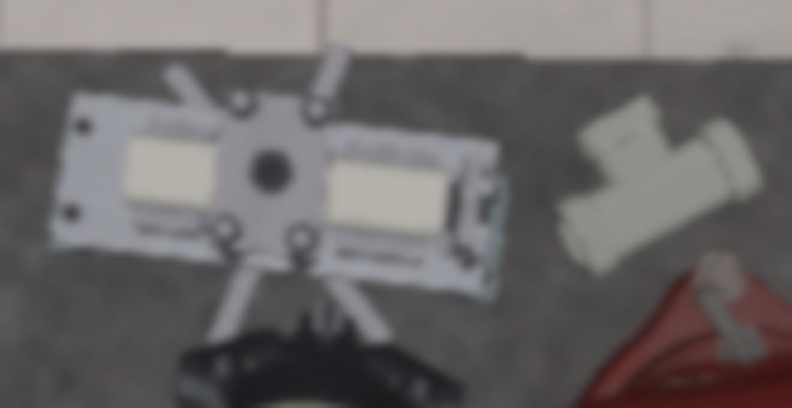

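>>> carry_out:
  targets:
    - [0, 0.3, -1.5, 0, 0, 0, 0]
    - [0, 0, -2.2, 0, 0, 0, 0]
    - [0, 2.5, 0, 0, 0, 0, 0]
    - [0, 2.5, 0, 0, 0, 0, 0]
    - [0, 1.6, 0, 0, 0, 0, 0]
    - [0, 0, 0, 0, 0.006, 0, 0]
    - [0, 0, 1.5, 0, 0, 0, 0]

```text
time_s: 8.9
position: [0.4958, 0.1492, 0.0568]
tcp_rot: [0.219, 0.049, 0.974, -0.008]
contact_force: [0.5, -0.1, -0.4]
opening: 0.002
```

```bash
python3 -c "
from h import *
to([-.058,.04,.034],.44)
c=r.calibration('top')
for p in ((335,48),(178,68)):
    w=J@(ray(c,180+p[0]/4.8-.4,140+p[1]/4.8-.4,.034)-O);print(w,np.arctan2(w[1],w[0]))"
```

```text
t 8.9 jig mm [-67.5782  38.975   56.7682] F jig [ 0.5052 -0.0901 -0.3611] open 0.002
rot [0.0069 0.0014 0.0007] shift(now axes) [0.1065 0.0855 2.4684] shift(final axes) [0.1031 0.1025 2.468 ]
[ 0.0776 -0.0178  0.034 ] -0.22509867641221087
[0.0591 0.0554 0.034 ] 0.753503611104839
```

>>> carry_out:
  targets:
    - [0, 0.7, 0, 0, 0, 0, 0]
    - [0, 0, 1.3, 0, 0, 0, 0]
    - [0, 0, 1.1, 0, 0, 0, 0]
    - [0, 0, 0, 0, 0, 0, 0]

```text
time_s: 9.3
position: [0.5063, 0.1539, 0.0336]
tcp_rot: [0.217, 0.05, 0.975, -0.009]
contact_force: [-0.1, -0.5, 0.7]
opening: -0.002
```

```bash
python3 -c "
from h import *
to([-.058,.03,.034],.44);feel(6)"
```

```text
t 9.3 jig mm [-57.6483  44.6634  33.607 ] F jig [-0.0531 -0.4639  0.7155] open -0.002
rot [ 0.0045 -0.0012 -0.0002] shift(now axes) [ 0.0148 -1.4662 -0.0571] shift(final axes) [ 0.0151 -1.4665 -0.0505]
F mean [-0.0192 -0.5143 -0.164 ] sd [0.3397 0.2345 0.5477]
```

>>> carry_out:
  targets:
    - [0, -0.4, 0, 0, 0, 0, 0]
    - [0, -0.4, 0, 0, 0, 0, 0]
    - [0, -0.4, 0, 0, 0, 0, 0]

```text
time_s: 9.9
position: [0.5056, 0.1423, 0.0358]
tcp_rot: [0.219, 0.049, 0.974, -0.008]
contact_force: [0.3, 1.3, 0.5]
opening: 0.002
```

>>> carry_out:
  targets:
    - [0, -0.4, 0, 0, 0, 0, 0]
    - [0, -0.4, 0, 0, 0, 0, 0]

```text
time_s: 10.1
position: [0.5047, 0.1336, 0.0359]
tcp_rot: [0.219, 0.05, 0.974, -0.008]
contact_force: [0.3, 1.1, 1.3]
opening: -0.0
```

>>> carry_out:
  targets:
    - [0, -0.4, 0, 0, 0, 0, 0]
    - [0, -0.4, 0, 0, 0, 0, 0]

```text
time_s: 10.3
position: [0.5037, 0.1248, 0.0358]
tcp_rot: [0.219, 0.05, 0.974, -0.008]
contact_force: [-0.4, 1.5, 0.8]
opening: -0.002
```

>>> carry_out:
  targets:
    - [0, -0.4, 0, 0, 0, 0, 0]
    - [0, -0.4, 0, 0, 0, 0, 0]

```text
time_s: 10.5
position: [0.5031, 0.1162, 0.0359]
tcp_rot: [0.219, 0.05, 0.974, -0.008]
contact_force: [-0.2, 1.7, 1.2]
opening: 0.005
```

```bash
python3 -c "
from h import *
to([-.058,-.03,.034],.44)"
```

```text
t 10.5 jig mm [-56.9406   6.8455  35.9068] F jig [-0.3221  1.6312  1.1767] open 0.005
rot [ 0.0073  0.0022 -0.    ] shift(now axes) [ 0.1772 -3.6855  0.1   ] shift(final axes) [ 0.1771 -3.6848  0.1274]
```

>>> carry_out:
  targets:
    - [0.1, -0.4, 0.05, 0, 0, 0, 0]
    - [0.1, -0.4, 0.05, 0, 0, 0, 0]

```text
time_s: 10.7
position: [0.5013, 0.1078, 0.0344]
tcp_rot: [0.22, 0.05, 0.974, -0.008]
contact_force: [1.1, 0.9, 1.8]
opening: 0.002
```

>>> carry_out:
  targets:
    - [0.1, -0.4, 0.05, 0, 0, 0, 0]
    - [0.1, -0.4, 0.05, 0, 0, 0, 0]

```text
time_s: 10.9
position: [0.499, 0.0993, 0.0324]
tcp_rot: [0.22, 0.05, 0.974, -0.008]
contact_force: [-0.1, 1.5, 0.9]
opening: 0.005
```

>>> carry_out:
  targets:
    - [0, -0.4, 0, 0, 0, 0, 0]
    - [0, -0.4, 0, 0, 0, 0, 0]

```text
time_s: 11.1
position: [0.4976, 0.0907, 0.032]
tcp_rot: [0.219, 0.05, 0.974, -0.008]
contact_force: [0.3, 2.1, -0.5]
opening: 0.001
```

>>> carry_out:
  targets:
    - [0, -0.4, 0, 0, 0, 0, 0]
    - [0, -0.4, 0, 0, 0, 0, 0]

```text
time_s: 11.3
position: [0.4965, 0.0821, 0.0317]
tcp_rot: [0.219, 0.049, 0.974, -0.007]
contact_force: [-0.2, 3.0, -1.1]
opening: -0.001
```

```bash
python3 -c "
from h import *
to([-.058,-.03,.034],.44)"
```

```text
t 11.3 jig mm [-59.9682 -27.7776  31.7137] F jig [-0.5061  2.9864 -1.1134] open -0.001
rot [0.0079 0.0019 0.0001] shift(now axes) [-0.2757 -0.2213 -0.1243] shift(final axes) [-0.2755 -0.2223 -0.123 ]
```

```bash
python3 -c "
from h import *
feel(4)"
```

```text
F mean [-0.4404  1.3699 -0.188 ] sd [0.0468 1.0954 0.6452]
```

>>> carry_out:
  targets:
    - [0, 0.3, -1.5, 0, 0, 0, 0]
    - [0, 0, -2.2, 0, 0, 0, 0]
    - [0, 2.5, 0, 0, 0, 0, 0]
    - [0, 2.5, 0, 0, 0, 0, 0]
    - [0, 2.2, 0, 0, 0, 0, 0]
    - [0, 0, 0, 0.006, 0, 0, 0]
    - [-0.1, 0, 1.5, 0, 0, 0, 0]

```text
time_s: 12.2
position: [0.4962, 0.16, 0.0555]
tcp_rot: [0.221, 0.051, 0.974, -0.011]
contact_force: [1.0, 0.4, -0.1]
opening: 0.004
```

```bash
python3 -c "
from h import *
to([-.058,.045,.034],.44);h=pend()
# front / back spoke tips: print image for view
cv2.imwrite('pics/t4.png',h)"
```

```text
t 12.2 jig mm [-68.3219  49.7522  55.4531] F jig [ 0.9958  0.5265 -0.1244] open 0.004
rot [-0.0002  0.0054 -0.0017] shift(now axes) [-0.008  -0.4746  2.3808] shift(final axes) [-0.0202 -0.4753  2.3807]
end px 438 jig [  3.7283 -72.2117  95.    ] sat [ 9.  9.  9.  9.  9.  9.  9.  9.  8.  9.  9.  9.  8.  8.  9.  8.  9.  8.
  7.  2. -2. -4. -4. -4. -5.]
```

View pics/t4.png

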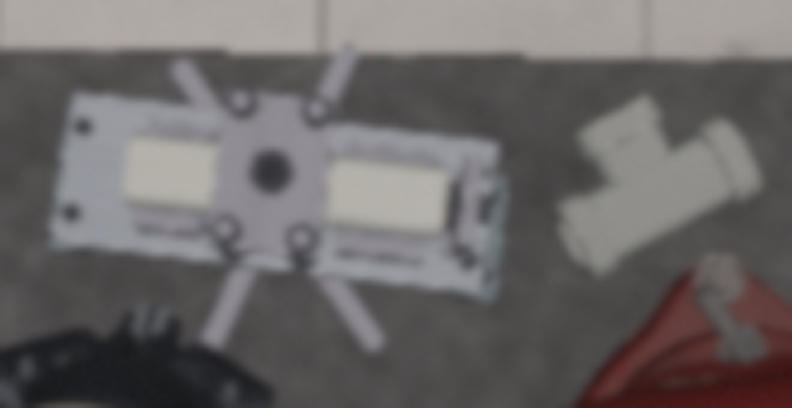

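>>> carry_out:
  targets:
    - [0, 0, 1.3, 0, 0.005, 0, 0]
    - [0, 0, 1.1, 0, 0, 0, 0]
    - [0, 0, 0, 0, 0, 0, 0]

```text
time_s: 12.55
position: [0.5059, 0.1567, 0.0299]
tcp_rot: [0.217, 0.052, 0.975, -0.013]
contact_force: [-0.8, -0.6, 0.4]
opening: -0.0
```

```bash
python3 -c "
from h import *
to([-.058,.03,.034],.44);feel(6)"
```

```text
t 12.55 jig mm [-58.2686  47.4733  29.9263] F jig [-0.7577 -0.665   0.3578] open -0.0
rot [-0.0034 -0.0028 -0.0017] shift(now axes) [-0.1998 -1.7483 -0.3517] shift(final axes) [-0.1978 -1.7475 -0.3571]
F mean [-0.0954 -0.1499 -0.0352] sd [0.5268 0.635  0.2763]
```

>>> carry_out:
  targets:
    - [0, -0.4, 0, 0, 0, 0, 0]
    - [0, -0.3, 0, 0, 0, 0, 0]
    - [0, -0.3, 0, 0, 0, 0, 0]

```text
time_s: 13.15
position: [0.5056, 0.1477, 0.0326]
tcp_rot: [0.218, 0.051, 0.975, -0.011]
contact_force: [-0.8, 2.5, 0.4]
opening: -0.003
```

>>> carry_out:
  targets:
    - [0, -0.3, 0, 0, 0, 0, 0]

```text
time_s: 13.25
position: [0.5053, 0.1446, 0.0327]
tcp_rot: [0.218, 0.051, 0.975, -0.011]
contact_force: [-1.3, 1.9, 0.5]
opening: 0.001
```

>>> carry_out:
  targets:
    - [0, -0.3, 0, 0, 0, 0, 0]

```text
time_s: 13.35
position: [0.5049, 0.1415, 0.0328]
tcp_rot: [0.218, 0.051, 0.975, -0.011]
contact_force: [-0.1, 2.8, 0.2]
opening: 0.002
```

>>> carry_out:
  targets:
    - [0, -0.3, 0, 0, 0, 0, 0]

```text
time_s: 13.45
position: [0.5045, 0.1384, 0.0327]
tcp_rot: [0.218, 0.051, 0.975, -0.011]
contact_force: [-1.6, 4.0, -0.1]
opening: 0.001
```

```bash
python3 -c "
from h import *
to([-.058,-.03,.034],.44)"
```

```text
t 13.45 jig mm [-57.8035  29.0858  32.7374] F jig [-1.9918  3.8183 -0.0601] open 0.001
rot [ 0.0011  0.0003 -0.0012] shift(now axes) [-0.043  -5.9086 -0.1294] shift(final axes) [-0.036  -5.909  -0.1226]
```

>>> carry_out:
  targets:
    - [0, -0.2, 0, 0, 0, 0, 0]

```text
time_s: 13.55
position: [0.5042, 0.1362, 0.0327]
tcp_rot: [0.218, 0.051, 0.975, -0.01]
contact_force: [-2.8, 3.1, 1.3]
opening: 0.001
```

>>> carry_out:
  targets:
    - [0, -0.2, 0, 0, 0, 0, 0]

```text
time_s: 13.65
position: [0.504, 0.1341, 0.0327]
tcp_rot: [0.218, 0.051, 0.975, -0.01]
contact_force: [-1.9, 3.6, 1.2]
opening: 0.0
```

>>> carry_out:
  targets:
    - [0, -0.2, 0, 0, 0, 0, 0]

```text
time_s: 13.75
position: [0.5037, 0.132, 0.0327]
tcp_rot: [0.218, 0.051, 0.975, -0.01]
contact_force: [-2.3, 4.6, 1.5]
opening: -0.001
```

```bash
python3 -c "
from h import *
st();feel(6)"
```

```text
t 13.75 jig mm [-57.9305  22.6634  32.722 ] F jig [-2.7596  4.3818  1.4897] open -0.001
F mean [-1.4369  2.5849  0.9066] sd [0.8955 1.2399 0.6028]
```

>>> carry_out:
  targets:
    - [0, -0.2, 0, 0, 0, 0, 0]

```text
time_s: 14.15
position: [0.5036, 0.1302, 0.0327]
tcp_rot: [0.218, 0.051, 0.975, -0.01]
contact_force: [-1.4, 4.5, 0.8]
opening: -0.0
```

>>> carry_out:
  targets:
    - [0, -0.15, 0, 0, 0, 0, 0]

```text
time_s: 14.25
position: [0.5033, 0.1289, 0.0326]
tcp_rot: [0.218, 0.051, 0.975, -0.01]
contact_force: [-2.7, 4.5, 0.7]
opening: 0.0
```

>>> carry_out:
  targets:
    - [0, 0.3, 0, 0, 0, 0, 0]
    - [0, 0.5, 0, 0, 0, 0, 0]
    - [0, 0, -2, 0, 0, 0, 0]
    - [0, 0, -3, 0, 0, 0, 0]
    - [0, 0, -4, 0, 0, 0, 0]
    - [0, 0, -4, 0, 0, 0, 0]
    - [0, 0, -2, 0, 0, 0, 0]
    - [0, 0, 0, 0, 0, 0, 0]
    - [0, 0, 0, 0, 0, 0, 0]

```text
time_s: 15.15
position: [0.4385, 0.1438, 0.1731]
tcp_rot: [0.218, 0.051, 0.974, -0.012]
contact_force: [0.3, -0.0, -0.7]
opening: -0.001
```

```bash
python3 -c "
from h import *
st();h=pend();feel(4)
cv2.imwrite('pics/t5.png',h)"
```

```text
t 15.15 jig mm [-123.9975   27.6941  173.0974] F jig [ 0.2699  0.0154 -0.6539] open -0.001
end px 439 jig [  3.7809 -72.6505  95.    ] sat [ 9.  9.  9.  9.  9.  9.  9.  8.  9.  9.  9.  9.  9.  9.  9.  9.  9.  9.
  6.  2. -3. -3. -4. -4. -5.]
F mean [-0.1499 -0.1455 -0.095 ] sd [0.3012 0.5572 0.5817]
```

View pics/t5.png

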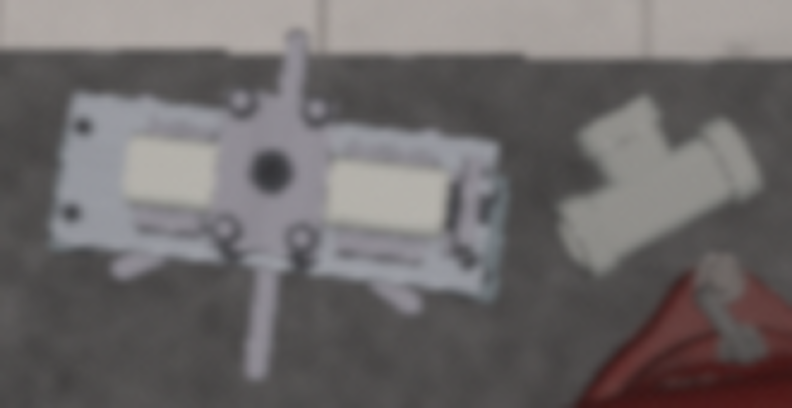

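```bash
python3 -c "
from h import *
r.sign_off();st()"
```

```text
the job is handed in; nothing more can be done
the job is handed in; nothing more can be done
```

The pipe is against the stop and clamped, the arm is clear of everything, and the job was handed in at about 15 s. `sign_off` gives no verdict, so I don't know how it was judged.

- **Pipe:** I slid it in with the closed fingertips in steps of 1 to 3 mm. At the stop my readings peaked at about 12 N, against the 35 N limit. After the fingers let go and again after clamping, the top view showed the pipe's right end still at the stop.
- **Clamp:** I turned the knob about 1.8 rad in total, using three spokes in turn. Resistance rose from 1–2 N while free to about 4 N (at 70 mm from the axis), which is finger-tight, and I stopped there. I estimate 40–50 N on the pipe; that force can't be read directly.
- **Final checks:** With the arm withdrawn, the wrist force was about zero and the grey tee looked unmoved in the top view.
- **Disagreements:**
  - **Force noise:** single readings varied by about 0.5 N. With the finger holding still, the average fell to about 2.6 N, so the 4 N comes from readings during motion. The angle turned since first grip, about 0.3 rad, also points to about 42 N.
  - **End position:** my edge measurement gave the pipe end at jig y −72 to −74 mm instead of the −76 mm of contact. I put this down to the edge threshold, because the contact force and the finger's position (78.4 mm, less 14.5 mm of finger) both put the pipe home.

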